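# Stamp a place-name block in the hand press

### The job

Stamp the crest on the wooden place-name block: set it into the guide channel of the hand press with its grooved end towards the open front of the channel, slide it under the bridge until it is fully home against the back stop, and only then push the press's handle all the way down to its stop. Keep it there: finish while still holding the handle fully down, with the die pressing on the block, and leave the goblet, the candlestick and the plum undisturbed.

Things in the scene. Friction and masses are not known exactly. Their poses are not given: they have to be found in the camera images.
- block: Loose wooden place-name block, 100 long (x) x 40 wide (y) x 28 high mm, about 80 g, lying flat on the cloth beside the press. Origin at the centre of its underside, z up. A card groove (6 mm wide, 9 mm deep) runs across its top near its -x end; the rest of the top is plain. At the start the grooved end points roughly towards the robot (yaw within 0.6 rad).
- block_groove (a point): Middle of the card groove at the level of the block's top face: 32 mm towards the block's -x end from its centre, 28 mm above its underside.
- press: Grey hand press, bolted down, yaw within 0.3 rad. Baseplate 295 x 205 x 20 mm: its top, the bed, is 20 mm above the origin. Origin on the underside, below the centre of a block that is fully home; +x runs along the channel to the back, -x to its open front, z up. The handle's arm is on the -y side, at y = -120 mm. Behind the bridge, cheeks at x = 65 to 115 mm rise 72 mm above the bed.
- channel_front (a point): Middle of the channel's open front end, on the bed: x = -145 mm, y = 0, z = 20 mm in the press frame. The straight channel, 46 mm wide between two steel rails 8 mm high and 12 mm wide, runs from here along the press's +x. It is open above as far as the bridge.
- back_stop (a point): Foot of the back stop's front face, on the bed in the middle of the channel: x = +50 mm, y = 0, z = 20 mm in the press frame. The stop is 22 mm high. A block that is home touches it and so reaches back to x = -50 mm.
- bridge (a point): Centre of the top of the fixed bridge that crosses the channel: x = 0, y = 0, z = 80 mm in the press frame (60 mm above the bed). It is 18 mm long in x and 84 mm in y, with 46 mm of headroom above the bed and 60 mm between its legs. The die works just behind it.
- press_handle (a joint): Angle of the press's handle in rad: 0 = up (where its spring keeps it), 0.28 = fully down on its stop. It turns about a shaft parallel to the press's y axis at x = +90 mm, 75 mm above the press's underside. It springs back up when let go. Holding it at the stop with a block under the die takes about 10 to 13 N straight down on the pad.
- handle_pad (a point): Middle of the top of the black palm pad at the handle's front end (55 mm in x, 38 mm in y, 12 mm thick); press it from above. Press frame: y = -120 mm; handle up it is at x = -78 mm, 142 mm above the press's underside; fully down at x = -90 mm, 93 mm above it. It is 180 mm from the shaft and moves in an arc.
- die: Small brass stamping die, 22 mm in diameter, sprung in the handle's short arm behind the bridge, at x = +25 mm, y = 0 in the press frame when down. Origin at the centre of its lower face. It reaches the top of a block that is home after about two thirds of the handle's travel, and gives on its own spring for the rest.
- goblet: Stemmed glass with a gilt rim, 72 mm across, 165 mm high; leave alone. Origin under its foot.
- candlestick: Short brass candlestick, 84 mm across, 130 mm high; leave alone. Origin under its foot.
- plum: Dark plum, 56 mm across, 45 mm high; leave alone. Origin under it.
There are look-alikes about, which are no part of the job. There is more than one size of the block; the one meant has the size given above.

How it is judged:
On the way:
1. the block lies fully home in the channel, grooved end to the front, with the handle still up (x of block in the frame of press between -0.004 and 0.004 m and y of block in the frame of press between -0.006 and 0.006 m and z of block in the frame of press below 0.024 m and x of block_groove in the frame of press below -0.02 m and value of joint press_handle below 0.08 rad), for 0.2 s.
At the end, for the whole second after the job is handed in: Through the last second the block lies flat in the channel, grooved end to the front, within 5 mm of the back stop; the robot keeps the handle within 0.03 rad of its stop (above 0.25 of 0.28 rad), pushing it with over 3 N, and the die presses on the block with over 4 N (x of block in the frame of press between -0.005 and 0.004 m and y of block in the frame of press between -0.006 and 0.006 m and z of block in the frame of press below 0.024 m and x of block_groove in the frame of press below -0.02 m and angle between block's own z axis and vertical below 0.1 rad and value of joint press_handle above 0.25 rad and contact force between die and block above 4 N and contact force between any of the fingers, the arm and press above 3 N); the arm keeps its last pose, push and grip.
It fails at once if the goblet is moved or tipped (distance of goblet from where it was at the start of the episode above 0.03 m or angle between goblet's own z axis and vertical above 0.3 rad).
It fails at once if the candlestick is moved or tipped (distance of candlestick from where it was at the start of the episode above 0.03 m or angle between candlestick's own z axis and vertical above 0.3 rad).
It fails at once if the plum is moved (distance of plum from where it was at the start of the episode above 0.03 m).
It fails at once if the handle is pushed down while the block is not home (value of joint press_handle above 0.15 rad and (x of block in the frame of press below -0.01 m or x of block in the frame of press above 0.01 m or y of block in the frame of press below -0.01 m or y of block in the frame of press above 0.01 m)).
It also fails if it takes over 51 s, if anything falls off the work surface, if the arm or the gripper's body presses on something with over 40 N, if the wrist force passes 120 N, or if a joint passes its speed limit or range.

### The arm

A 6-joint arm with a two-finger parallel gripper is mounted at the origin on the work surface. World frame = base frame: x ahead of the robot, y to its left, z up, the work surface at z = 0. Lengths are in m, angles in rad, forces in N, time in s.
With the tool pointing down it reaches from about 0.3 to 0.75 m from the base axis. Payload 8.5 kg.
Tool frame: the origin (TCP) lies midway between the tips of the shut fingers; the grasp point (between the pads) lies 19 mm behind it (bot.grasp_offset is the distance from the TCP to the grasp point, in m); z points along the fingers, y is the line along which they close (so a half turn about z gives the same grasp; the last joint's range is limited). The gripper opens to 85 mm and grips with 20 to 120 N. Pads are 22 mm wide; open, the fingers measure 114 mm over their backs; the gripper's body (76 mm by 85 mm) begins 54 mm behind the grasp point. The pads swing forward as they close: fully open they stand 13 mm farther back than shut.
Start: joints at [-1.459, 0.381, 1.297, -0, 1.464, -0.215], TCP at [0.177, -0.521, 0.231] pointing down, gripper open.
Joint ranges: [-3.11, 3.11], [-0.89, 2.33], [0.22, 2.48], [-1.42, 4.56], [0.17, 2.85], [-2.88, 2.88]. Speed limits (rad/s): [2.39, 2.39, 3.14, 3.14, 3.14, 3.14].

### API

Orientations are given as [roll, pitch, yaw] about the fixed x, y, z axes, in that order (R = Rz(yaw) Ry(pitch) Rx(roll)).
In Python, from bench import bot, grab_frame gives the robot as it stands.
- The arm moves only by the shell command python3 -m handwheel [FORCE], which reads ROWS from standard input. ROWS is a JSON list of rows, 1 to 20 of them, each written [[dx, dy, dz], turn, opening]: dx, dy, dz in units of 50 mm, then a turn about the tool's z in units of 0.25 rad, then the opening from 0.0 (shut) to 1.0 (fully open); each row is the pose to reach, as a shift and turn from the pose commanded when the command began, along the tool's axes at that moment; what a row does not reach only later rows make up. A row lasts 1/12 s, in which the tool goes at most 0.0417 m and 0.125 rad, less where a joint would pass 70% of its speed; a pose out of reach is approached as far as the arm can. The fingers move at their own pace and stop on an object; FORCE is the grip in N (left out, the last holds). Time passes only in rows, so rows that do not move let the fingers close. It prints the time, the measured TCP pose, the force, the opening and the grip force at its end. Input that does not fit is refused with a message, and nothing moves.
- bot.read_state(): the state, without advancing time (a new reading comes with each control period).
- grab_frame(name): name is "side" or "top"; returns a dict with "image" (420x560x3 uint8, blue, green, red), "depth" (420x560 float32, m along the optical axis (not along the pixel's ray), 0 where there is no reading), "fx", "fy", "cx", "cy" (pixels), "k1" (the pictures are not rectified: a ray, as slopes to the right and down, at radius r is drawn at 1 + k1 r^2 times it, then the intrinsics apply), "pose" (4x4, takes a point from camera to world coordinates). Camera axes: x right, y up, looking along -z (the intrinsics and any distortion apply to the point x, -y, -z); pixel columns grow to the right and rows downward; lengths in m; the calibration is good to about 2 mm. A picture is of the moment at which its call begins.
- bot.sign_off(): hands the job in; it is judged then, once.
The state is a dict: "time": time; "joint_positions": joint angles; "qvel": joint speeds; "tau": joint torques, N m; "eef_pos": TCP position; "ee_rot": TCP orientation; "ft_force": force on the tool from outside, world axes, zero at the start; "ft_torque": the same for the moment, N m; "opening": opening from 0.0 (shut) to 1.0 (fully open); "grasp_force": force on a finger pad.
Only numpy, scipy, OpenCV 4.12 (cv2) and the standard library are available. Lean on these libraries where they do the work, as an engineer would, in place of code of your own. Each camera call takes 0.05 s, during which the arm holds its last target. There are 200 camera calls.

## Working session

There is one attempt and no reset: what is moved stays moved. The work goes in short steps, Python scripts to look and compute and a shell command to move; the robot and the scene stay as the last step left them, time stands still between calls to the robot, and variables do not carry over. Pictures are saved under pics/ and viewed, at most 12 in all, crops included, and the job is handed in when it is done.

```bash
mkdir -p pics; ls; cat > h.py <<'E'
import numpy as np, cv2
from bench import bot, grab_frame
def shot(n,f):
    g=grab_frame(n); cv2.imwrite('pics/'+f+'.png',g['image'])
    np.savez('pics/'+f+'.npz',**g); return g
def load(f): return dict(np.load('pics/'+f+'.npz'))
def rays(g,uv):
    K=np.array([[g['fx'],0,g['cx']],[0,g['fy'],g['cy']],[0,0,1]],float)
    p=cv2.undistortPoints(np.array(uv,float).reshape(-1,1,2),K,np.array([float(g['k1']),0,0,0]))[:,0]
    return np.c_[p[:,0],-p[:,1],-np.ones(len(p))]
def plane(g,uv,z):
    P=g['pose']; d=rays(g,uv)@P[:3,:3].T; o=P[:3,3]
    return o+d*((z-o[2])/d[:,2])[:,None]
def pts(g,uv):
    uv=np.array(uv).reshape(-1,2).astype(int); z=g['depth'][uv[:,1],uv[:,0]]
    return (rays(g,uv)*z[:,None])@g['pose'][:3,:3].T+g['pose'][:3,3]
E
python3 - <<'E'
from h import *
for n in('top','side'):
    g=shot(n,n+'0'); print(n,g['fx'],g['k1'],g['pose'].round(3).tolist())
print(bot.read_state())
E
```

```text
pics
top 453.08505084504304 -0.1472143741524213 [[-0.013, 0.992, -0.126, 0.364], [-1.0, -0.012, 0.014, -0.016], [0.012, 0.126, 0.992, 1.392], [0.0, 0.0, 0.0, 1.0]]
side 482.78784357444425 -0.14301260630309393 [[-0.763, 0.454, -0.46, -0.007], [-0.646, -0.533, 0.546, 0.589], [0.003, 0.714, 0.7, 0.893], [0.0, 0.0, 0.0, 1.0]]
{'time': 0.1, 'joint_positions': array([-1.45926351e+00,  3.81145698e-01,  1.29815238e+00, -2.83548148e-05,
        1.46359792e+00, -2.15273455e-01]), 'qvel': array([ 0.00088981, -0.00066761, -0.00336235,  0.00073868, -0.00165558,
        0.00037912]), 'tau': array([ 3.24430883e-03, -4.49225843e+01, -2.31655043e+01, -1.74005527e-04,
        3.68612047e-03, -1.73548710e-05]), 'eef_pos': array([ 0.17653624, -0.52062648,  0.23077534]), 'ee_rot': array([-3.14031337e+00, -2.50876020e-04,  3.26809163e-01]), 'ft_force': array([0.30100266, 0.39737719, 0.25189307]), 'ft_torque': array([-0.01607296, -0.07022987,  0.01816364]), 'grasp_force': 0.0, 'opening': 0.9983630245214458}
```

View pics/top0.png

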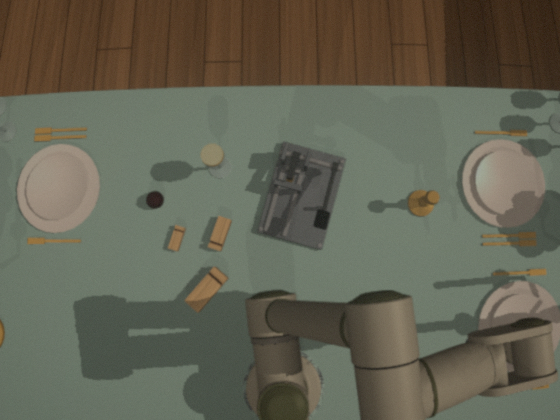

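View pics/side0.png

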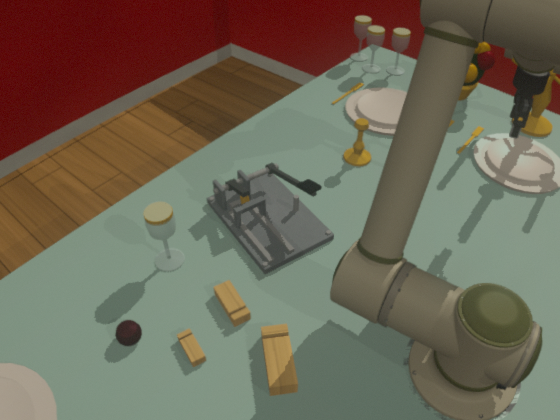

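Top view (up is world +x, left is +y): three wooden blocks at (219,233), (176,238) and (207,288); press centred near (301,195) with its open front down and black pad at (322,219). Goblet at (213,158), plum at (155,200), candlestick at (420,203). The block with its groove towards the robot is at (219,233). I'll measure them next.

```bash
python3 - <<'E'
from h import *
g=load('top0'); im=g['image']; hsv=cv2.cvtColor(im,cv2.COLOR_BGR2HSV)
m=cv2.inRange(hsv,(5,70,60),(25,255,255)); m[:, :150]=0; m[:,250:]=0; m[:205]=0; m[330:]=0
m=cv2.morphologyEx(m,cv2.MORPH_CLOSE,np.ones((5,5)))
for c in cv2.findContours(m,0,2)[0]:
    if cv2.contourArea(c)<80: continue
    b=cv2.boxPoints(cv2.minAreaRect(c)); w=plane(g,b,.028)
    print('blk',b.round(0).tolist(),w.round(4)[:,:2].tolist(),np.linalg.norm(np.diff(w,axis=0),axis=1).round(3),w.mean(0).round(4))
    ys,xs=np.nonzero(cv2.drawContours(np.zeros_like(m),[c],-1,1,-1)); p=pts(g,np.c_[xs,ys]); print(' z pct',np.percentile(p[:,2],[10,50,90]).round(4))
# press: heights
vv,uu=np.mgrid[130:260,240:360]; p=pts(g,np.c_[uu.ravel(),vv.ravel()])
sel=(p[:,2]>.012)&(p[:,2]<.2)
mm=np.zeros(im.shape[:2],np.uint8); mm[130:260,240:360]=sel.reshape(130,120)*255
c=max(cv2.findContours(mm,0,2)[0],key=cv2.contourArea)
b=cv2.boxPoints(cv2.minAreaRect(c)); print('press depth box',b.round(1).tolist(),plane(g,b,.02).round(4).tolist())
G=cv2.cvtColor(im,6)
cr=cv2.resize(im[125:265,140:360],None,fx=3.6,fy=3.6,interpolation=cv2.INTER_CUBIC); cv2.imwrite('pics/c1.png',np.clip(cr*1.8,0,255).astype('uint8'))
s=load('side0')['image'][155:275,195:345]; cv2.imwrite('pics/c2.png',np.clip(1.8*cv2.resize(s,None,fx=5,fy=5,interpolation=cv2.INTER_CUBIC),0,255).astype('uint8'))
E
```

```text
blk [[183.0, 300.0], [214.0, 265.0], [228.0, 278.0], [198.0, 313.0]] [[0.2668, 0.2947], [0.3709, 0.2023], [0.3329, 0.1587], [0.2292, 0.251]] [0.139 0.058 0.139] [0.3    0.2267 0.028 ]
 z pct [0.0294 0.0384 0.042 ]
blk [[167.0, 248.0], [175.0, 224.0], [185.0, 228.0], [178.0, 251.0]] [[0.4245, 0.3458], [0.4955, 0.3228], [0.4845, 0.2902], [0.4137, 0.3133]] [0.075 0.034 0.074] [0.4545 0.318  0.028 ]
 z pct [0.0123 0.0208 0.0247]
blk [[207.0, 246.0], [218.0, 215.0], [232.0, 220.0], [220.0, 251.0]] [[0.4274, 0.2246], [0.5224, 0.1914], [0.5072, 0.1494], [0.4124, 0.1828]] [0.101 0.045 0.1  ] [0.4673 0.187  0.028 ]
 z pct [0.0215 0.0285 0.032 ]
press depth box [[256.5, 231.89999389648438], [281.5, 140.1999969482422], [346.6000061035156, 158.0], [321.5, 249.6999969482422]] [[0.4703, 0.0743, 0.02], [0.7562, -0.0044, 0.02], [0.6976, -0.2065, 0.02], [0.4141, -0.1222, 0.02]]
```

View pics/c1.png

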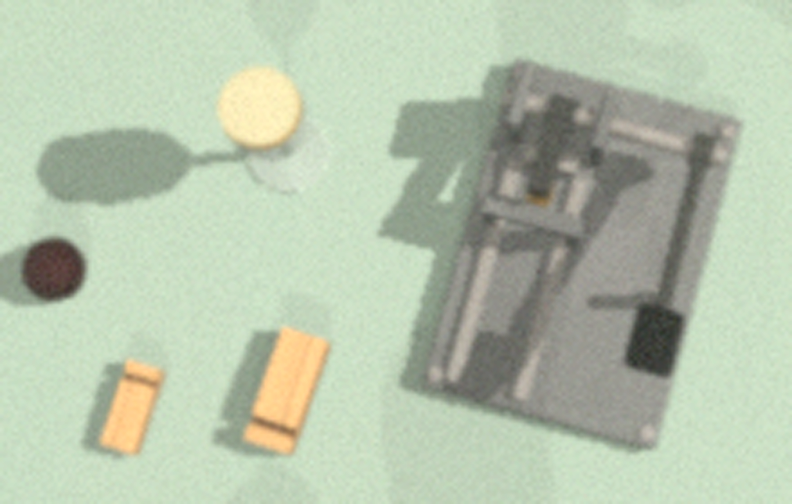

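View pics/c2.png

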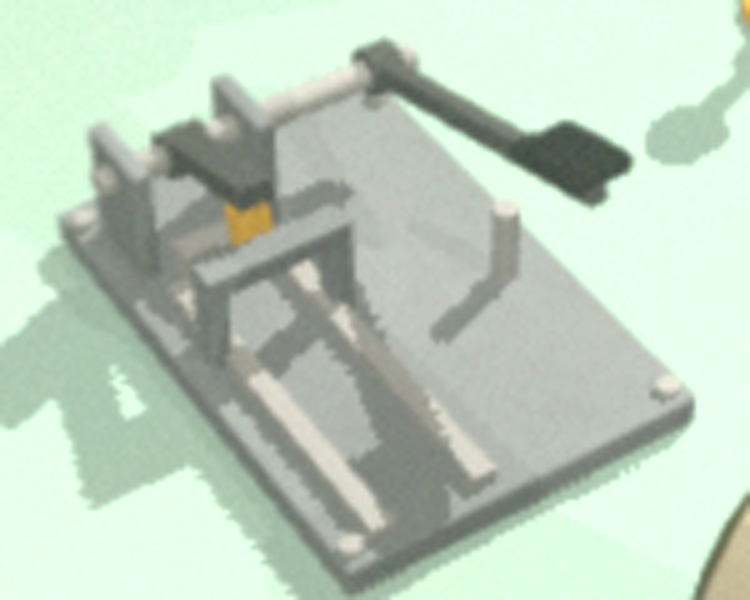

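The crops show the base plate corners at about (518,62), (740,122), (655,445) and (430,390) in crop 1. The two rails end at (455,378) and (522,397), and the pad is raised at (655,340). The middle block measures 101 x 45 mm with its side face included, and z is 0.0285, so it is the right one. Next I'll fit the press frame.

```bash
cat >> h.py <<'E'
def frame(o,yaw):
    T=np.eye(3); c,s=np.cos(yaw),np.sin(yaw); return np.array([[c,-s],[s,c]]),np.array(o[:2])
E
python3 - <<'E'
from h import *
g=load('top0'); im=g['image']; hsv=cv2.cvtColor(cv2.GaussianBlur(im,(3,3),0),cv2.COLOR_BGR2HSV)
m=np.zeros(im.shape[:2],np.uint8); m[130:262,245:362]=(hsv[130:262,245:362,1]<38)*255
m=cv2.morphologyEx(cv2.morphologyEx(m,cv2.MORPH_CLOSE,np.ones((7,7))),cv2.MORPH_OPEN,np.ones((5,5)))
c=max(cv2.findContours(m,0,cv2.CHAIN_APPROX_NONE)[0],key=cv2.contourArea)[:,0].astype(float)
corn=np.array([[518,62],[740,122],[655,445],[430,390]])/3.6+[140,125]
W=plane(g,corn,.02)[:,:2]; print('corners',W.round(4).tolist(),'sides',np.linalg.norm(W-np.roll(W,-1,0),axis=1).round(3))
C=plane(g,c,.02)[:,:2]; L=[]
for i in range(4):
    a,b=W[i],W[(i+1)%4]; t=(b-a)/np.linalg.norm(b-a); n=np.array([-t[1],t[0]]); l=np.linalg.norm(b-a)
    s=(C-a)@t; d=(C-a)@n; q=C[(s>.1*l)&(s<.9*l)&(abs(d)<.012)]
    f=cv2.fitLine(q.astype(np.float32),cv2.DIST_HUBER,0,1e-4,1e-4).ravel(); L.append(f); print(i,len(q),np.arctan2(f[1],f[0]).round(4),f[2:].round(4))
def X(p,q): return np.array(p[2:])+p[:2]*np.linalg.solve(np.c_[p[:2],-q[:2]],q[2:]-p[2:])[0]
V=np.array([X(L[i-1],L[i]) for i in range(4)]); print('fit',V.round(4).tolist(),np.linalg.norm(V-np.roll(V,-1,0),axis=1).round(4))
yaw=np.mean([np.arctan(L[1][1]/L[1][0]),np.arctan(L[3][1]/L[3][0]),-np.arctan(L[0][0]/L[0][1]),-np.arctan(L[2][0]/L[2][1])]); print('yaw',yaw)
# brightness profile across channel (rail tops z=.028), relative to left/front edges
R=np.array([[np.cos(yaw),-np.sin(yaw)],[np.sin(yaw),np.cos(yaw)]]); o=(V[2]+V[3])/2
ctr=V.mean(0); front=ctr-R[:,0]*.1475; left=R[:,1]*.1025
vv,uu=np.mgrid[130:262,245:362]; uv=np.c_[uu.ravel(),vv.ravel()]; p=(plane(g,uv,.028)[:,:2]-ctr)@R
I=im[vv.ravel(),uu.ravel()].mean(1)
for x0 in(-.12,-.10,-.08,-.06,-.04):
    s=abs(p[:,0]-x0)<.01
    print(x0,[(int(1000*y),int(np.median(I[s&(abs(p[:,1]-y)<.002)]))) for y in np.arange(0,.1,.004)])
print('ctr',ctr)
s=load('side0')
r=np.array([[375,530],[480,480],[350,595],[692,410]])/5+[195,155]
print('side rails ends, corners', ((plane(s,r[:2],.028)[:,:2]-ctr)@R).round(4).tolist(),((plane(s,r[2:],.018)[:,:2]-ctr)@R).round(4).tolist())
# pad
k=np.zeros_like(m); k[205:235,308:335]=(im[205:235,308:335].max(2)<30)*255
u=cv2.moments(k,True); e=[u['m10']/u['m00'],u['m01']/u['m00']]; w=plane(g,[e],.142)[0]; print('pad',e,w,((w[:2]-ctr)@R))
E
```

```text
corners [[0.7497, -0.0119], [0.6946, -0.2032], [0.4173, -0.1235], [0.466, 0.0653]] sides [0.199 0.289 0.195 0.294]Traceback (most recent call last):
  File "<stdin>", line 12, in <module>
cv2.error: OpenCV(4.12.0) /io/opencv/modules/imgproc/src/linefit.cpp:50: error: (-215:Assertion failed) count > 0 in function 'fitLine2D_wods'
```

```bash
cat > fit.py <<'E'
from h import *
g=load('top0'); im=g['image']; f=cv2.GaussianBlur(im,(3,3),0).astype(float)
r=f[...,1]/(f[...,2]+1); print('ratio plate',r[230,300].round(2),r[200,325].round(2),'cloth',r[250,260].round(2),r[190,260].round(2),r[170,262].round(2))
m=np.zeros(im.shape[:2],np.uint8); m[130:262,245:362]=(r<1.15)[130:262,245:362]*255
m=cv2.morphologyEx(m,cv2.MORPH_CLOSE,np.ones((7,7)))
c=max(cv2.findContours(m,0,cv2.CHAIN_APPROX_NONE)[0],key=cv2.contourArea)[:,0].astype(float)
corn=np.array([[518,62],[740,122],[655,445],[430,390]])/3.6+[140,125]
W=plane(g,corn,.02)[:,:2]; C=plane(g,c,.02)[:,:2]; L=[]
for i in range(4):
    a,b=W[i],W[(i+1)%4]; t=(b-a)/np.linalg.norm(b-a); n=np.array([-t[1],t[0]]); l=np.linalg.norm(b-a)
    s=(C-a)@t; d=(C-a)@n; q=C[(s>.1*l)&(s<.9*l)&(abs(d)<.012)]
    e=cv2.fitLine(q.astype(np.float32),cv2.DIST_HUBER,0,1e-4,1e-4).ravel(); L.append(e); print(i,len(q),np.arctan2(e[1],e[0]).round(4))
def X(p,q): return np.array(p[2:])+p[:2]*np.linalg.solve(np.c_[p[:2],-q[:2]],q[2:]-p[2:])[0]
V=np.array([X(L[i-1],L[i]) for i in range(4)]); print('fit',V.round(4).tolist(),np.linalg.norm(V-np.roll(V,-1,0),axis=1).round(4))
yaw=np.mean([np.arctan(L[1][1]/L[1][0]),np.arctan(L[3][1]/L[3][0]),-np.arctan(L[0][0]/L[0][1]),-np.arctan(L[2][0]/L[2][1])])
R=np.array([[np.cos(yaw),-np.sin(yaw)],[np.sin(yaw),np.cos(yaw)]]); ctr=V.mean(0); print('yaw',yaw,'ctr',ctr)
vv,uu=np.mgrid[130:262,245:362]; uv=np.c_[uu.ravel(),vv.ravel()]; p=(plane(g,uv,.028)[:,:2]-ctr)@R
I=im[vv.ravel(),uu.ravel()].mean(1)
for x0 in(-.12,-.09,-.06):
    s=abs(p[:,0]-x0)<.012
    print(x0,[(int(round(1000*y)),int(np.mean(I[s&(abs(p[:,1]-y)<.002)]))) for y in np.arange(0,.1,.004)])
s=load('side0')
q=np.array([[375,530],[480,480],[350,595],[692,410]])/5+[195,155]
print('side rail ends, corners', ((plane(s,q[:2],.028)[:,:2]-ctr)@R).round(4).tolist(),((plane(s,q[2:],.018)[:,:2]-ctr)@R).round(4).tolist())
k=np.zeros_like(m); k[205:235,308:335]=(im[205:235,308:335].max(2)<32)*255
u=cv2.moments(k,True); e=[u['m10']/u['m00'],u['m01']/u['m00']]; w=plane(g,[e],.142)[0]; print('pad',e,u['m00'],w,((w[:2]-ctr)@R))
E
python3 fit.py
```

```text
ratio plate 1.0 0.98 cloth 1.09 1.09 1.1Traceback (most recent call last):
  File "fit.py", line 12, in <module>
    e=cv2.fitLine(q.astype(np.float32),cv2.DIST_HUBER,0,1e-4,1e-4).ravel(); L.append(e); print(i,len(q),np.arctan2(e[1],e[0]).round(4))
      ~~~~~~~~~~~^^^^^^^^^^^^^^^^^^^^^^^^^^^^^^^^^^^^^^^^^^^^^^^^^
cv2.error: OpenCV(4.12.0) /io/opencv/modules/imgproc/src/linefit.cpp:50: error: (-215:Assertion failed) count > 0 in function 'fitLine2D_wods'
```

Careful with the scale: shifts go in units of 50 mm and turns go in units of 0.25 rad. That gives: -0.597 m is -11.94, 0.48 m is 9.6, 0.663 rad is 2.652.

```bash
echo '[[[9.6,-11.94,0],2.652,1],[[9.6,-11.94,0],2.652,1],[[9.6,-11.94,0],2.652,1],[[9.6,-11.94,0],2.652,1],[[9.6,-11.94,0],2.652,1],[[9.6,-11.94,0],2.652,1],[[9.6,-11.94,0],2.652,1],[[9.6,-11.94,0],2.652,1],[[9.6,-11.94,0],2.652,1],[[9.6,-11.94,0],2.652,1],[[9.6,-11.94,0],2.652,1],[[9.6,-11.94,0],2.652,1],[[9.6,-11.94,0],2.652,1],[[9.6,-11.94,0],2.652,1],[[9.6,-11.94,0],2.652,1],[[9.6,-11.94,0],2.652,1],[[9.6,-11.94,0],2.652,1],[[9.6,-11.94,0],2.652,1],[[9.6,-11.94,0],2.652,1],[[9.6,-11.94,0],2.652,1]]' | python3 -m handwheel; sed -i 's/r<1.15/r<1.045/' fit.py; python3 fit.py
```

```text
time: 1.77
eef_pos: [0.4399, 0.2017, 0.2306]
ee_rot: [-3.141, 0.001, -0.332]
ft_force: [-1.3, 0.3, 0.3]
opening: 1.002
grasp_force: 0.0
ratio plate 1.0 0.98 cloth 1.09 1.09 1.1
0 49 1.2878
1 72 -0.2866
2 51 1.2847
3 72 -0.286
fit [[0.7524999976158142, -0.008200000040233135], [0.6960999965667725, -0.20190000534057617], [0.41589999198913574, -0.1193000003695488], [0.47279998660087585, 0.07400000095367432]] [0.2017 0.2921 0.2015 0.2915]
yaw -0.28543645 ctr [ 0.5843366  -0.06383192]
-0.12 [(0, 80), (4, 79), (8, 81), (12, 92), (16, 98), (20, 92), (24, 73), (28, 62), (32, 60), (36, 60), (40, 58), (44, 58), (48, 59), (52, 58), (56, 58), (60, 58), (64, 59), (68, 70), (72, 90), (76, 98), (80, 90), (84, 71), (88, 71), (92, 81), (96, 77)]
-0.09 [(0, 81), (4, 79), (8, 81), (12, 85), (16, 81), (20, 73), (24, 63), (28, 58), (32, 59), (36, 57), (40, 59), (44, 64), (48, 66), (52, 67), (56, 67), (60, 66), (64, 70), (68, 80), (72, 94), (76, 98), (80, 89), (84, 70), (88, 70), (92, 81), (96, 82)]
-0.06 [(0, 81), (4, 80), (8, 80), (12, 75), (16, 71), (20, 70), (24, 64), (28, 60), (32, 59), (36, 63), (40, 72), (44, 76), (48, 78), (52, 80), (56, 78), (60, 79), (64, 80), (68, 85), (72, 95), (76, 98), (80, 90), (84, 71), (88, 72), (92, 81), (96, 80)]
side rail ends, corners [[-0.1368, 0.0809], [-0.1381, 0.0228]] [[-0.1562, 0.107], [-0.1508, -0.0955]]
pad [320.05, 218.0] 20.0 [ 0.4976048  -0.11039324  0.142     ] [-0.07011195 -0.06909901]
```

```bash
python3 - <<'E'
from h import *
g=load('top0'); yaw=-.2855; R,ctr=frame([.58434,-.06383],yaw)
def t(n,q,z): print(n,((plane(g,np.array(q)/3.6+[140,125],z)[:,:2]-ctr)@R).round(4).tolist())
t('bridge',[[486,207],[583,235],[534,219]],.08)
t('pad',[[640,303],[685,312],[668,375],[627,362],[655,338]],.142)
t('rails front',[[455,380],[521,398]],.028)
# rail end along x by profile
im=g['image']; vv,uu=np.mgrid[130:262,245:362]; p=(plane(g,np.c_[uu.ravel(),vv.ravel()],.028)[:,:2]-ctr)@R; I=im[vv.ravel(),uu.ravel()].mean(1)
for y0 in(.0175,.0755):
    s=abs(p[:,1]-y0)<.003; print(y0,[(int(round(1000*x)),int(I[s&(abs(p[:,0]-x)<.002)].mean())) for x in np.arange(-.152,-.108,.003)])
s=load('side0')
def t2(n,q,z): print(n,((plane(s,np.array(q)/5+[195,155],z)[:,:2]-ctr)@R-[-.006,.0055]).round(4).tolist())
t2('bridge top corners',[[195,265],[350,208],[210,287],[355,225]],.08)
t2('pad corners',[[632,157],[570,122],[520,150]],.142)
E
```

```text
bridge [[0.0031, 0.0835], [0.0022, 0.0009], [0.0041, 0.043]]
pad [[-0.0479, -0.0565], [-0.0453, -0.092], [-0.096, -0.092], [-0.0949, -0.0589], [-0.0711, -0.0748]]
rails front [[-0.1366, 0.0721], [-0.1362, 0.0148]]
0.0175 [(-152, 78), (-149, 68), (-146, 68), (-143, 72), (-140, 74), (-137, 81), (-134, 92), (-131, 98), (-128, 98), (-125, 100), (-122, 99), (-119, 99), (-116, 96), (-113, 95), (-110, 97)]
0.0755 [(-152, 75), (-149, 64), (-146, 59), (-143, 55), (-140, 64), (-137, 80), (-134, 90), (-131, 94), (-128, 98), (-125, 95), (-122, 96), (-119, 98), (-116, 100), (-113, 99), (-110, 98)]
bridge top corners [[0.0211, 0.0817], [0.0145, -0.0032], [0.0038, 0.0831], [0.0026, 0.0014]]
pad corners [[-0.086, -0.0984], [-0.0495, -0.0888], [-0.0531, -0.057]]
```

```bash
echo '[[[0,0,2],0,1],[[0,0,2],0,1],[[0,0,2],0,1],[[0,0,4],0,1],[[0,0,4],0,1],[[0,0,4],0,1],[[0,0,4.5],0,1],[[0,0,4.5],0,1],[[0,0,4.5],0,1],[[0,0,4.5],0,0],[[0,0,4.5],0,0],[[0,0,4.5],0,0],[[0,0,4.5],0,0],[[0,0,4.5],0,0],[[0,0,4.5],0,0],[[0,0,4.5],0,0],[[0,0,4.5],0,0]]' | python3 -m handwheel 40; python3 - <<'E'
from h import *
g=shot('top','top1')
s=shot('side','side1')
cv2.imwrite('pics/c3.png',np.hstack([cv2.resize(g['image'][180:290,150:270],(436,400)),cv2.resize(s['image'][220:340,140:250],(364,400))]))
print(bot.read_state()['joint_positions'].round(2))
E
```

```text
time: 3.18
eef_pos: [0.44, 0.1987, 0.0075]
ee_rot: [-3.141, -0.002, -0.336]
ft_force: [-0.7, -1.4, 7.6]
opening: 0.461
grasp_force: 40.4
[ 0.18  0.57  1.78 -0.    0.8   2.09]
```

View pics/c3.png

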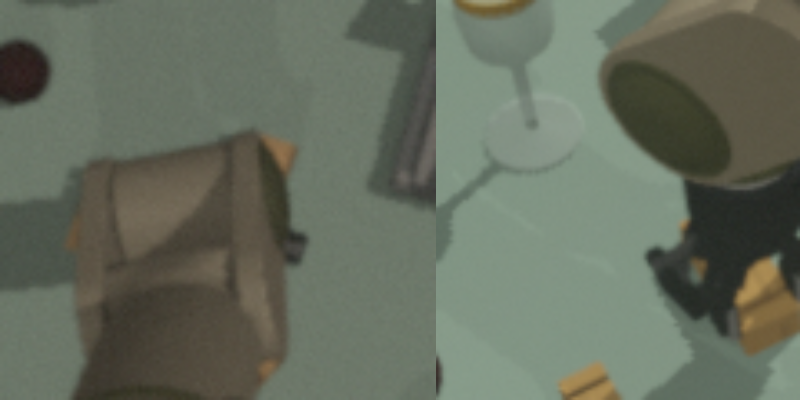

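Gripped: opening is 0.461, about 39 mm, and the crop shows the fingers across the block with its grooved end to the robot. Next I lift it and carry it over the open front of the channel.

```bash
echo '[[[0,0,-0.8],0,0],[[0,0,-1.6],0,0],[[0,0,-1.8],0,0],[[1,1.6,-1.8],-0.2,0],[[1,1.6,-1.8],-0.2,0],[[1,1.6,-1.8],-0.2,0],[[2,3.2,-1.8],-0.2,0],[[2,3.2,-1.8],-0.2,0],[[2,3.2,-1.8],-0.2,0],[[2,3.2,-1.8],-0.2,0],[[2,3.2,-1.8],-0.2,0]]' | python3 -m handwheel 60; python3 - <<'E'
from h import *
s=shot('side','side2'); g=shot('top','top2')
cv2.imwrite('pics/c4.png',np.clip(1.5*np.hstack([cv2.resize(g['image'][150:270,230:350],(400,400),interpolation=2),cv2.resize(s['image'][160:280,200:320],(400,400),interpolation=2)]),0,255).astype('uint8'))
E
```

```text
time: 4.2
eef_pos: [0.4808, 0.0147, 0.0964]
ee_rot: [-3.141, 0.001, -0.288]
ft_force: [0.3, 0.6, -0.5]
opening: 0.454
grasp_force: 62.1
```

View pics/c4.png

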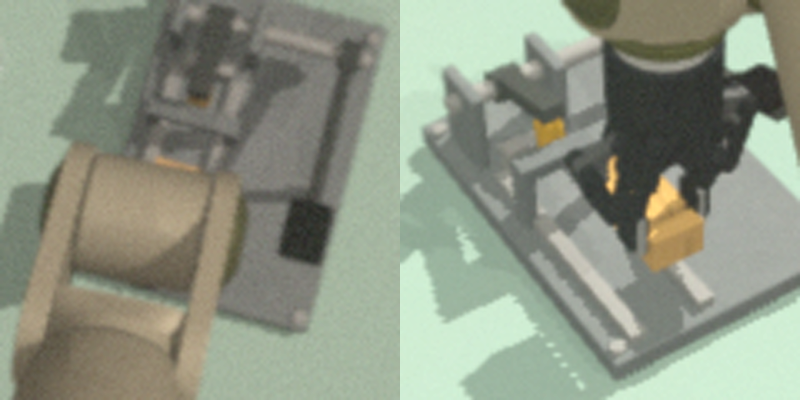

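The block hangs above the channel. In the right half its grooved end is at (675,250), with the finger pad ending around mid-height of the block. In the left half its front end is the orange strip at (175,163). I'll check its lateral offset.

```bash
python3 - <<'E'
from h import *
R,O=frame([.6059,-.0222],-.2855)
g=load('top2'); h=cv2.cvtColor(g['image'],cv2.COLOR_BGR2HSV); m=cv2.inRange(h,(5,90,60),(25,255,255)); m[:190]=0;m[206:]=0;m[:,:265]=0;m[:,:]*=1;m[:,300:]=0
ys,xs=np.nonzero(m); p=(plane(g,np.c_[xs,ys],.1165)[:,:2]-O)@R; print('top',len(p),p.min(0),p.max(0))
print('tcp',(bot.read_state()['eef_pos'][:2]-O)@R)
s=load('side2'); h=cv2.cvtColor(s['image'],cv2.COLOR_BGR2HSV); m=cv2.inRange(h,(8,110,90),(25,255,255)); m[:210]=0; m[245:]=0;m[:,:260]=0;m[:,300:]=0
ys,xs=np.nonzero(m); print('side',xs.min(),xs.max(),ys.min(),ys.max())
q=np.array([[652,270],[703,247]]); q=np.c_[200+(q[:,0]-400)*.3,160+q[:,1]*.3]
off=R@np.array([-.006,.0055])
print('side bottom front corners',((plane(s,q,.089)[:,:2]-O)@R).round(4).tolist())
E
```

```text
top 17 [-0.05579672 -0.01206332] [-0.05025629  0.01690179]
tcp [-0.13090305  0.00112775]
side 262 290 210 240
side bottom front corners [[-0.1468, 0.0197], [-0.1482, -0.0209]]
```

```bash
python3 - <<'E'
from h import *
R,O=frame([.6059,-.0222],-.2855)
for n in('side0','top0'):
    s=load(n); vv,uu=np.mgrid[130:285,195:360]; p=(plane(s,np.c_[uu.ravel(),vv.ravel()],.028)[:,:2]-O)@R; I=s['image'][vv.ravel(),uu.ravel()].mean(1)
    for x0 in(-.13,-.11,-.09):
        k=abs(p[:,0]-x0)<.01
        print(n,x0,[(int(round(1000*y)),int(I[k&(abs(p[:,1]-y)<.0015)].mean())) for y in np.arange(-.04,.046,.003)])
    for y0 in(-.029,.031):
        k=abs(p[:,1]-y0)<.004
        print(n,y0,[(int(round(1000*x)),int(I[k&(abs(p[:,0]-x)<.0015)].mean())) for x in np.arange(-.16,-.129,.003)])
E
```

```text
side0 -0.13 [(-40, 100), (-37, 101), (-34, 109), (-31, 119), (-28, 119), (-25, 117), (-22, 101), (-19, 75), (-16, 72), (-13, 72), (-10, 72), (-7, 72), (-4, 71), (-1, 72), (2, 72), (5, 72), (8, 71), (11, 71), (14, 72), (17, 71), (20, 73), (23, 79), (26, 102), (29, 115), (32, 119), (35, 112), (38, 84), (41, 73), (44, 75)]
side0 -0.11 [(-40, 100), (-37, 100), (-34, 109), (-31, 118), (-28, 112), (-25, 97), (-22, 84), (-19, 75), (-16, 73), (-13, 72), (-10, 72), (-7, 72), (-4, 71), (-1, 71), (2, 72), (5, 73), (8, 72), (11, 73), (14, 71), (17, 75), (20, 72), (23, 86), (26, 112), (29, 119), (32, 118), (35, 111), (38, 85), (41, 73), (44, 74)]
side0 -0.09 [(-40, 100), (-37, 101), (-34, 106), (-31, 102), (-28, 88), (-25, 86), (-22, 81), (-19, 75), (-16, 72), (-13, 72), (-10, 72), (-7, 72), (-4, 73), (-1, 77), (2, 85), (5, 96), (8, 97), (11, 97), (14, 98), (17, 97), (20, 97), (23, 104), (26, 116), (29, 120), (32, 119), (35, 112), (38, 83), (41, 73), (44, 74)]
side0 -0.029 [(-160, 76), (-157, 95), (-154, 99), (-151, 92), (-148, 81), (-145, 85), (-142, 112), (-139, 118), (-136, 119), (-133, 119), 
[... 681 characters left out ...]
, (17, 58), (20, 64), (23, 83), (26, 94), (29, 98), (32, 96), (35, 84), (38, 68), (41, 67), (44, 77)]
top0 -0.09 [(-40, 81), (-37, 80), (-34, 81), (-31, 75), (-28, 73), (-25, 70), (-22, 63), (-19, 60), (-16, 57), (-13, 59), (-10, 58), (-7, 59), (-4, 66), (-1, 73), (2, 75), (5, 76), (8, 76), (11, 75), (14, 76), (17, 78), (20, 80), (23, 88), (26, 96), (29, 99), (32, 95), (35, 85), (38, 70), (41, 68), (44, 77)]
top0 -0.029 [(-160, 74), (-157, 65), (-154, 70), (-151, 74), (-148, 75), (-145, 84), (-142, 97), (-139, 97), (-136, 99), (-133, 98), (-130, 97)]
top0 0.031 [(-160, 75), (-157, 67), (-154, 58), (-151, 56), (-148, 66), (-145, 82), (-142, 90), (-139, 96), (-136, 94), (-133, 95), (-130, 94)]
```

The channel centre is at y of about +0.7 mm and the TCP at +1.1 mm, and both views agree. Lowering the block now.

```bash
echo '[[[0,0,0.6],0,0],[[0,0,1.1],0,0],[[0,0,1.2],0,0],[[0,0,1.28],0,0],[[0,0,1.36],0,0],[[0,0,1.36],0,0],[[0,0,1.36],0,0]]' | python3 -m handwheel 60; python3 - <<'E'
from h import *
s=shot('side','side3'); g=shot('top','top3')
cv2.imwrite('pics/c5.png',np.clip(1.5*np.hstack([cv2.resize(g['image'][150:270,230:350],(400,400),interpolation=2),cv2.resize(s['image'][160:280,200:320],(400,400),interpolation=2)]),0,255).astype('uint8'))
E
```

```text
time: 4.88
eef_pos: [0.4816, 0.0147, 0.0291]
ee_rot: [-3.141, -0.001, -0.286]
ft_force: [1.1, 0.2, -1.0]
opening: 0.448
grasp_force: 62.1
```

View pics/c5.png

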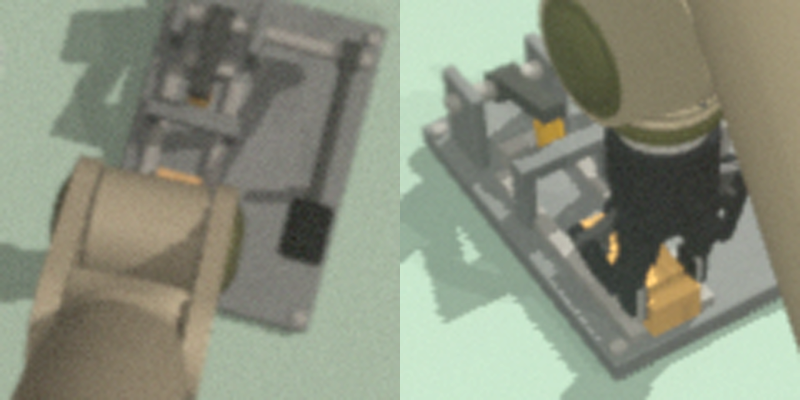

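The block sits between the rails at the open front, with its grooved end at (675,305) to the front and no contact force. I'll slide it in.

```bash
echo '[[[0,0,0.02],0,0],[[0.4,0,0.02],0,0],[[0.8,0,0.02],0,0],[[1.2,0,0.02],0,0],[[1.5,0,0.02],0,0],[[1.6,0,0.02],0,0],[[1.6,0,0.02],0,0],[[1.6,0,0.02],0,0]]' | python3 -m handwheel 60; python3 - <<'E'
from h import *
R,O=frame([.6059,-.0222],-.2855)
print((bot.read_state()['eef_pos'][:2]-O)@R, R.T@bot.read_state()['ft_force'][:2])
s=shot('side','side4')
cv2.imwrite('pics/c6.png',np.clip(1.5*cv2.resize(s['image'][150:270,190:340],(750,600),interpolation=2),0,255).astype('uint8'))
E
```

```text
time: 5.65
eef_pos: [0.5578, -0.008, 0.0276]
ee_rot: [-3.142, -0.001, -0.286]
ft_force: [1.2, -0.6, 1.8]
opening: 0.452
grasp_force: 62.4
[-5.01735353e-02  8.18005553e-05] [ 1.3495474  -0.27118864]
```

View pics/c6.png

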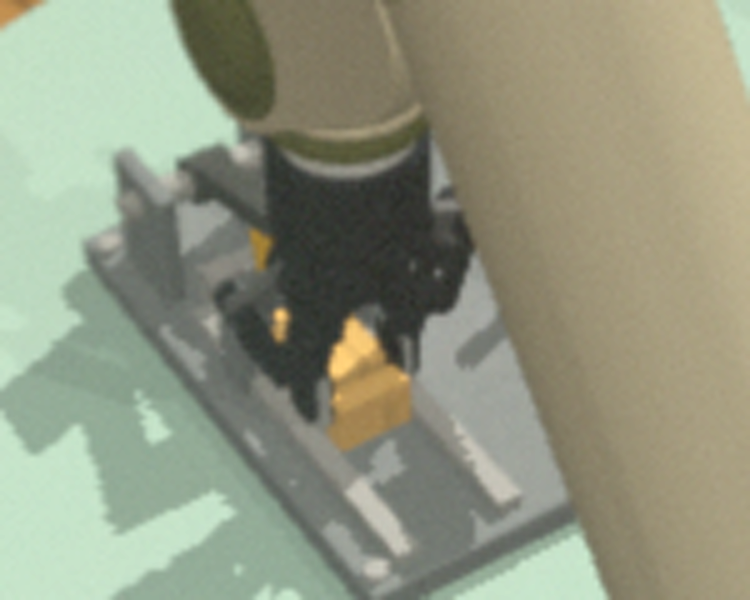

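The block is between the rails, its grooved end at (370,410) facing the open front, and the fingers are clear of the bridge. I'll creep towards the stop.

```bash
for i in 1; do echo '[[[0.1,0,0],0,0],[[0.2,0,0],0,0],[[0.24,0,0],0,0],[[0.28,0,0],0,0],[[0.28,0,0],0,0]]' | python3 -m handwheel 60; done; echo '[[[0.02,0,0],0,0],[[0.04,0,0],0,0],[[0.06,0,0],0,0],[[0.06,0,0],0,0]]' | python3 -m handwheel; python3 -c "
from h import *
R,O=frame([.6059,-.0222],-.2855); s=bot.read_state()
print((s['eef_pos'][:2]-O)@R, R.T@s['ft_force'][:2])"
```

```text
time: 6.12
eef_pos: [0.5711, -0.0118, 0.0276]
ee_rot: [-3.141, 0.0, -0.286]
ft_force: [-1.9, 0.6, 5.8]
opening: 0.448
grasp_force: 62.9
time: 6.45
eef_pos: [0.5738, -0.0125, 0.0276]
ee_rot: [-3.141, 0.001, -0.286]
ft_force: [-3.5, 2.1, 5.6]
opening: 0.454
grasp_force: 63.0
[-0.03356072  0.00021886] [-3.91969551  1.05868741]
```

In the tool's units: 0.002 m is 0.04, 0.001 m is 0.02.

```bash
echo '[[[0.02,0,0],0,0],[[0.04,0,0],0,0],[[0.04,0,0],0,0],[[0.04,0,0],0,0]]' | python3 -m handwheel; echo '[[[0.02,0,0],0,0],[[0.04,0,0],0,0],[[0.04,0,0],0,0],[[0.04,0,0],0,0]]' | python3 -m handwheel; python3 -c "
from h import *
R,O=frame([.6059,-.0222],-.2855); s=bot.read_state()
print((s['eef_pos'][:2]-O)@R, R.T@s['ft_force'][:2])"
```

```text
time: 6.78
eef_pos: [0.5756, -0.0131, 0.0276]
ee_rot: [-3.142, 0.001, -0.286]
ft_force: [-3.0, 1.1, 5.8]
opening: 0.451
grasp_force: 63.0
time: 7.12
eef_pos: [0.5761, -0.0132, 0.0276]
ee_rot: [3.141, 0.004, -0.286]
ft_force: [-9.4, 2.1, 11.1]
opening: 0.451
grasp_force: 63.6
[-0.03107479  0.00023347] [-9.65393231 -0.65075248]
```

In the tool's units: 0.002 m is 0.04, 0.001 m is 0.02.

```bash
echo '[[[0.02,0,0],0,0],[[0.04,0,0],0,0],[[0.04,0,0],0,0],[[0.04,0,0],0,0]]' | python3 -m handwheel; python3 - <<'E'
from h import *
R,O=frame([.6059,-.0222],-.2855); s=bot.read_state()
print((s['eef_pos'][:2]-O)@R, R.T@s['ft_force'][:2])
g=shot('side','side5'); shot('top','top5'); h=cv2.cvtColor(g['image'],cv2.COLOR_BGR2HSV); m=cv2.inRange(h,(8,110,80),(25,255,255)); m[:210]=0; m[248:]=0;m[:,:240]=0;m[:,275:]=0
ys,xs=np.nonzero(m); p=(plane(g,np.c_[xs,ys],.022)[:,:2]-O)@R
i=np.argsort(ys)[-6:]; print(xs[i],ys[i],p[i].round(4).tolist(), p[:,0].min())
E
```

```text
time: 7.45
eef_pos: [0.5761, -0.0132, 0.0276]
ee_rot: [3.141, 0.009, -0.286]
ft_force: [-17.0, 3.6, 17.9]
opening: 0.453
grasp_force: 64.3
[-0.03107154  0.00020962] [-17.38283309  -1.30617219]
[254 255 256 257 254 255] [233 233 233 233 234 234] [[-0.0441, 0.0171], [-0.0454, 0.015], [-0.0468, 0.0129], [-0.0481, 0.0109], [-0.047, 0.0188], [-0.0483, 0.0168]] -0.04913227822612053
```

It is against the stop: 17 N with no motion, and the block's front end is at about -49 mm. I'll relax, release, lift, back off, shut the fingers and check the home position by pushing from behind.

In the tool's units: -0.06 m is -1.2, -0.03 m is -0.6.

```bash
echo '[[[-0.06,0,0],0,0],[[-0.06,0,0],0,0],[[-0.06,0,0],0,1],[[-0.06,0,0],0,1],[[-0.06,0,0],0,1],[[-0.06,0,0],0,1],[[-0.06,0,0],0,1],[[-0.06,0,-0.6],0,1],[[-0.06,0,-1.2],0,1],[[-0.06,0,-1.2],0,1],[[-0.7,0,-1.2],0,0],[[-1,0,-1.2],0,0],[[-1,0,-1.2],0,0],[[-1,0,-1.2],0,0],[[-1,0,-1.2],0,0],[[-1,0,-1.2],0,0],[[-1,0,-1.2],0,0]]' | python3 -m handwheel 30; python3 - <<'E'
from h import *
R,O=frame([.6059,-.0222],-.2855); s=bot.read_state()
print((s['eef_pos'][:2]-O)@R, R.T@s['ft_force'][:2])
g=shot('side','side6')
cv2.imwrite('pics/c7.png',np.clip(1.5*cv2.resize(g['image'][150:270,190:340],(750,600),interpolation=2),0,255).astype('uint8'))
E
```

```text
time: 8.97
eef_pos: [0.5326, -0.0007, 0.0871]
ee_rot: [-3.142, -0.0, -0.286]
ft_force: [-0.1, 0.7, -0.4]
opening: 0.002
grasp_force: 0.0
[-7.63583555e-02  3.99127573e-05] [-0.27485426  0.59911455]
```

View pics/c7.png

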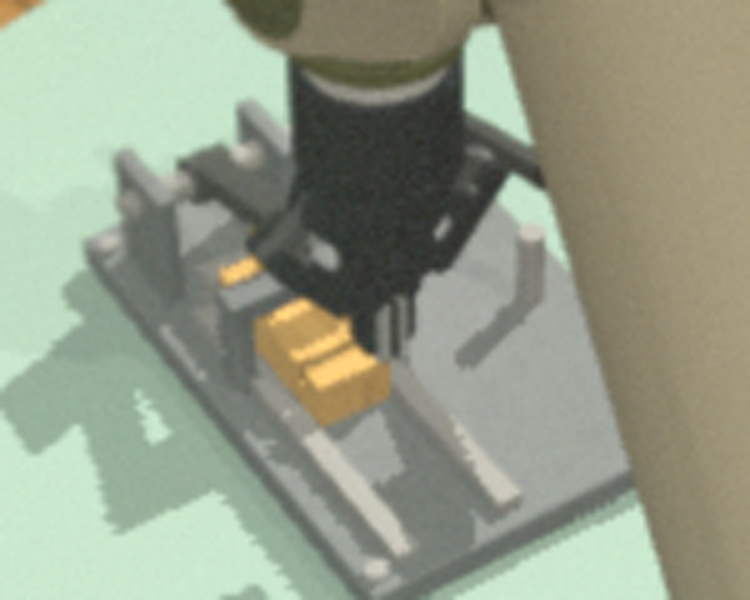

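The block lies flat in the channel with its grooved end to the front, front bottom edge running from (323,427) to (390,390). Next I push its end face with the shut fingers.

Careful with the scale: shifts go in units of 50 mm and turns go in units of 0.25 rad. That gives: 0.055 m is 1.1, 0.03 m is 0.6.

```bash
python3 - <<'E'
from h import *
R,O=frame([.6059,-.0222],-.2855); g=load('side6')
print(((plane(g,np.array([[323,427],[390,392]])/5+[190,150],.02)[:,:2]-O)@R).round(4).tolist())
E
echo '[[[0,0,0.6],0,0],[[0,0,1.1],0,0],[[0,0,1.1],0,0],[[0.12,0,1.1],0,0],[[0.2,0,1.1],0,0],[[0.2,0,1.1],0,0],[[0.2,0,1.1],0,0]]' | python3 -m handwheel; echo '[[[0.06,0,0],0,0],[[0.1,0,0],0,0],[[0.12,0,0],0,0],[[0.12,0,0],0,0]]' | python3 -m handwheel; echo '[[[0.04,0,0],0,0],[[0.06,0,0],0,0],[[0.06,0,0],0,0],[[0.06,0,0],0,0]]' | python3 -m handwheel
```

```text
[[-0.0502, 0.0191], [-0.0481, -0.0213]]
time: 9.6
eef_pos: [0.5425, -0.0035, 0.0335]
ee_rot: [-3.141, -0.003, -0.286]
ft_force: [0.4, 0.4, -0.6]
opening: -0.002
grasp_force: 0.0
time: 9.93
eef_pos: [0.5475, -0.0049, 0.0325]
ee_rot: [-3.142, -0.0, -0.286]
ft_force: [-0.1, -0.3, -0.2]
opening: 0.004
grasp_force: 0.0
time: 10.27
eef_pos: [0.5476, -0.0049, 0.0321]
ee_rot: [3.141, 0.006, -0.286]
ft_force: [-11.0, 2.1, 7.8]
opening: -0.002
grasp_force: 5.5
```

Contact came at exactly -61 mm with 11 N and no slip, so the block is home. I'll move to above the pad.

```bash
echo '[[[-0.3,0,0],0,0],[[-0.3,0,-0.8],0,0],[[-0.4,0,-1.6],0,0],[[-0.54,0,-2.4],0,0],[[-0.54,0,-2.8],0,0],[[-0.54,0,-2.8],0,0],[[-0.54,0.8,-2.8],0,0],[[-0.54,1.6,-2.8],0,0],[[-0.54,2.4,-2.8],0,0],[[-0.54,2.4,-2.8],0,0],[[-0.54,2.4,-2.8],0,0],[[-0.54,2.4,-2.8],0,0]]' | python3 -m handwheel ; python3 - <<'E'
from h import *
R,O=frame([.6059,-.0222],-.2855); s=bot.read_state()
print((s['eef_pos'][:2]-O)@R)
g=shot('side','side7')
cv2.imwrite('pics/c8.png',np.clip(1.5*cv2.resize(g['image'][140:272,190:355],(750,600),interpolation=2),0,255).astype('uint8'))
E
```

```text
time: 11.27
eef_pos: [0.4903, -0.113, 0.1717]
ee_rot: [-3.141, 0.001, -0.287]
ft_force: [-0.6, 0.7, 0.2]
opening: 0.003
grasp_force: 0.0
[-0.08535303 -0.11963493]
```

View pics/c8.png

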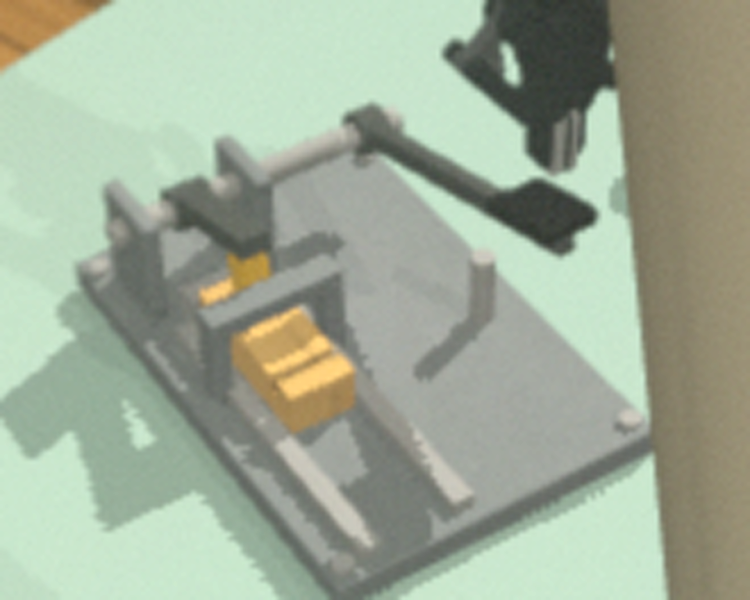

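The block is home with its groove at (300,355), the handle is up, and the fingertips at (560,165) are just above the pad at (545,215). Pressing down in steps.

In the tool's units: 0.036 m is 0.72, 0.03 m is 0.6.

```bash
echo '[[[0,0,0.4],0,0],[[0,0,0.6],0,0],[[0,0,0.72],0,0],[[0,0,0.72],0,0]]' | python3 -m handwheel; echo '[[[0,0,0.24],0,0],[[0,0,0.48],0,0],[[0,0,0.68],0,0],[[0,0,0.8],0,0],[[0,0,0.8],0,0],[[0,0,0.8],0,0]]' | python3 -m handwheel
```

```text
time: 11.65
eef_pos: [0.4903, -0.1118, 0.1355]
ee_rot: [-3.141, 0.002, -0.285]
ft_force: [-1.2, 2.4, 5.1]
opening: -0.0
grasp_force: 2.2
time: 12.15
eef_pos: [0.4898, -0.1123, 0.097]
ee_rot: [3.142, 0.002, -0.285]
ft_force: [-7.3, 2.1, 10.2]
opening: 0.0
grasp_force: 5.2
```

```bash
echo '[[[0,0,0.04],0,0],[[0,0,0.08],0,0],[[0,0,0.08],0,0],[[0,0,0.08],0,0]]' | python3 -m handwheel; echo '[[[0,0,0.02],0,0],[[0,0,0.04],0,0],[[0,0,0.04],0,0],[[0,0,0.04],0,0]]' | python3 -m handwheel
```

```text
time: 12.48
eef_pos: [0.4897, -0.1123, 0.0935]
ee_rot: [3.141, 0.002, -0.285]
ft_force: [-9.3, 2.0, 12.7]
opening: 0.002
grasp_force: 6.7
time: 12.82
eef_pos: [0.4896, -0.1123, 0.0925]
ee_rot: [3.141, 0.001, -0.285]
ft_force: [-11.4, 4.1, 25.1]
opening: 0.002
grasp_force: 12.4
```

The force jumped to 25 N within 1 mm, so the handle is on its stop. One last look before handing in.

```bash
echo '[[[0,0,0],0,0],[[0,0,0],0,0],[[0,0,0],0,0],[[0,0,0],0,0]]' | python3 -m handwheel; python3 - <<'E'
from h import *
R,O=frame([.6059,-.0222],-.2855)
g=shot('side','side8')
cv2.imwrite('pics/c9.png',np.clip(1.5*cv2.resize(g['image'][140:272,190:355],(750,600),interpolation=2),0,255).astype('uint8'))
E
```

```text
time: 13.15
eef_pos: [0.4896, -0.1123, 0.0925]
ee_rot: [3.141, 0.001, -0.285]
ft_force: [-12.9, 3.1, 24.7]
opening: 0.006
grasp_force: 12.3
```

View pics/c9.png

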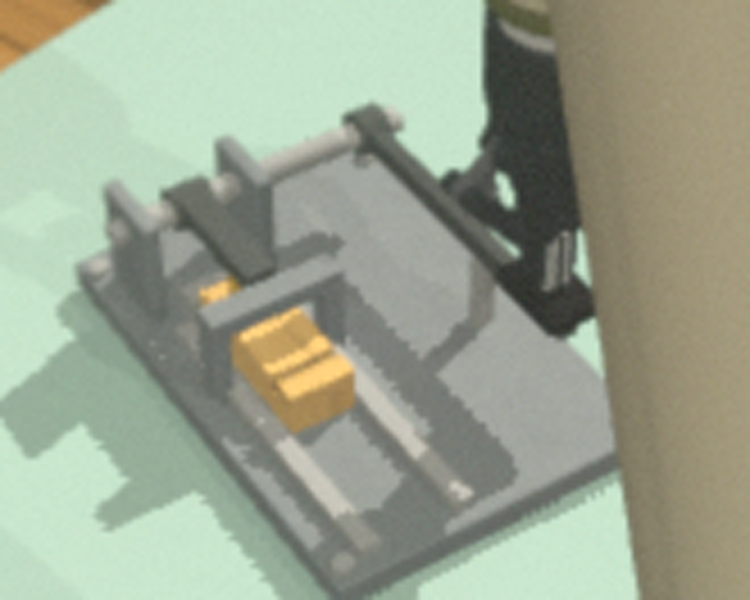

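The handle is down on its stop post at (480,275), the die arm is lowered behind the bridge at (250,270), and the block has not moved, with its front edge still at (300,430).

```bash
python3 -c "
from bench import bot
print(bot.sign_off())"
```

```text
the job is handed in; nothing more can be done
None
```

I handed the job in at about 13 s with the block home against the back stop, grooved end to the front, and the handle held on its stop at about 25 N; the die's own force couldn't be read, nothing I did went near the goblet, candlestick or plum, and no verdict came back.

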